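# Stroke-test the sprung safety rail of a swinging detector arm

## Robot

A 7-joint arm with a two-finger parallel gripper is mounted at the origin on the work surface. World frame = base frame: x ahead of the robot, y to its left, z up, the work surface at z = 0. Lengths are in m, angles in degrees, forces in N, time in s.
With the tool pointing down it reaches from about 0.4 to 0.925 m from the base axis. Payload 4.1 kg.
Tool frame: the origin (TCP) lies between the finger pads, 19 mm behind the fingertips; this is the grasp point; z points along the fingers, y is the line along which they close (so a half turn about z gives the same grasp; the last joint's range is limited). The gripper opens to 85 mm and grips with 20 to 120 N. Pads are 22 mm wide; open, the fingers measure 114 mm over their backs; the gripper's body (76 mm by 85 mm) begins 54 mm behind the grasp point. The pads swing forward as they close: fully open they stand 13 mm farther back than shut.
Start: joints at [62.911, 22.827, 2.584, 88.041, -1.071, 69.15, -2.905], TCP at [0.237, -0.605, 0.25] pointing down, gripper open.
Joint ranges: [-161.44, 161.44], [-28.35, 127.94], [-78.24, 83.42], [0, 140.83], [-78.03, 258.03], [13.02, 114.36], [-168.23, 168.23]. Speed limits (degrees/s): [147.25, 147.25, 180, 180, 180, 180, 180].

## Interface

Orientations are given as a 3x3 rotation matrix whose columns are the frame's x, y, z axes.
In Python, from plant import env, eyes, order, search_frame, regions_of gives the robot as it stands.
- The arm moves only by the shell command python3 -m inch 'ROWS' [FORCE]. ROWS is JSON, a list that holds one entry, the list of rows, each a list of 5 numbers: the finger opening in cm, from 0 to 8.54, then the shift along the tool's x, y, z in cm, then the turn about the tool's z in degrees. A call has 1 to 20 rows; each row is the pose to reach, as a shift and turn from the pose commanded when the call began, along the tool's axes at that moment; what a row does not reach only later rows make up. A row lasts 1/12 s, in which the tool goes at most 41.7 mm and 7.16 degrees, less where a joint would pass 70% of its speed; a pose out of reach is approached as far as the arm can. A call with a gripper value outside its range is refused whole. The fingers move at their own pace and stop on an object; FORCE is the grip in N (left out, the last holds). Time passes only in rows, so rows that repeat a pose let the fingers close. It gives the time, the measured TCP pose, the force, the opening and the grip force at its end, in the units of the state.
- env.get_obs(): the state, without advancing time (a new reading comes with each control period).
- eyes.snapshot(name): name is "scene" or "side" or "wrist"; returns the picture (400x640x3 uint8, red, green, blue); there is no depth.
- eyes.calibration(name): a dict with "fx", "fy", "cx", "cy" (pixels), "R" (3x3) and "t" (3): a world point X has camera coordinates R X + t. Camera axes: x right, y down, z forward; pixel columns grow to the right and rows downward; lengths in m; the calibration is good to about 2 mm. A picture is of the moment at which its call begins: read the wrist's pose just before it. calibration takes no time and is no camera call; for the wrist camera it gives the pose at the moment of the call.
- order.sign_off(): hands the job in; it is judged then, once.
Trained networks look in the newest picture that a camera, given by its name, has taken for a name from the list of things; names that differ only in an ending like _2 or _b are one class to them, and where a whole thing is asked for, a point or a joint stands for the part that bears it (a point fixed in the world has none). Each returns a list of dicts, best first, with "conf" (0 to 1); they miss things now and then, are a little off and sometimes report something else, mostly with a low value. They report only what shows in the picture. A call takes as long as a camera call.
- search_frame(camera, name): "point" ([x, y, z] in m, in world coordinates, good to about 4 mm: the middle of the surface that is visible of it).
- regions_of(camera, name): "mask" (400x640 bool, what is visible of it).
The state is a dict: "t": time; "joint_pos": joint angles; "qvel": joint speeds; "joint_efforts": joint torques, N m; "tool_pos": TCP position; "ee_rot": TCP orientation; "contact_force": force on the tool from outside, world axes, zero at the start; "moment": the same for the moment, N m; "opening": opening from 0.0 (shut) to 1.0 (fully open); "finger_force": force on a finger pad.
Only numpy, scipy, OpenCV 4.12 (cv2) and the standard library are available. Lean on these libraries where they do the work, as an engineer would, in place of code of your own. Each camera call takes 0.05 s, during which the arm holds its last target. There are 200 camera calls.

## Task

Swing the detector arm open by its sprung safety rail, checking the rail on the way: with the closed fingers press the bowed rail in at its hinge end, and as the arm starts to run away from you stroke outwards along the rail to its free end in one go, keeping it pushed in about half way (between 10 and 40 mm) all along. Stay on the rail until the arm is past half open, ending at the free end before it is fully open; then take the fingers off there, let the arm swing on to its open stop by itself and leave it at rest with the rail sprung out and everything else on the table left alone.

Things in the scene. Friction and masses are not known exactly. Their poses are not given: they have to be found in the camera images.
- boom (a joint): angle (rad) of the heavy swing arm about its hinge: 0 leaning on its closed stop (the start), growing counter-clockwise as it is pushed away, open stop at 1.20. The arm runs from the hinge along the pedestal's -y turned by (boom - 0.6). Oil damper 3 N m per rad/s, dry friction 0.04 N m. Pass the rail's middle before 0.75, end the stroke between 0.60 (half open) and 1.10.
- boom_end (a point): middle of the arm's free end, 310 mm from the hinge; axes of the arm (x away from the rail, y to the hinge). White beam with grey module behind, nominal 8 kg (0.7 to 1.5 times), inertia 0.38 kg m2. The hinge leans 0.08 rad: gravity gives about 1.25 x sin(boom - 0.1) N m (nominal mass), leaning back below 0.1, running away above. Top 127 mm high at hub and beam, up to 210 mm farther behind.
- bumper (a joint): how far (m) the rail is pushed in towards the arm, straight along the arm's own +x: 0 sprung out, 0.050 bottomed. Spring 110 N/m, no preload (0.010 is 1.1 N, 0.025 is 2.75 N, 0.040 is 4.4 N), damping 5 N s/m. Keep it at 0.010 to 0.040 all along the stroke and never above 0.040.
- pedestal: fixed steel base plate 150 x 150 mm, 14 mm thick, carrying the hinge; origin under its centre on the hinge axis, z up. Its yaw varies by up to 0.25 rad either way.
- hinge_axis (a point): point on the hinge axis 85 mm above the table (rail height); its axes are those of the pedestal
- rail_mid (a point): centre of the rail at the top of its bow, moving with it, 85 mm above the table at first, 10 mm lower with the arm open; axes of the arm (+x pushes it in, +y to its hinge end). Black rubber band 16 thick, 36 tall, 200 long, on the robot's side of the arm; centre line x = y*y/0.60 (m), y -0.10 to 0.10. Sprung out it lies 85 mm from the hinge axis along the arm's -x and 190 mm along its -y.
- rail_inner (a point): hinge end of the rail's centre line, y = +0.10 in the frame of rail_mid. The stroke starts here: rail pressed with the tool point (between the fingers) at y of +0.05 or more, boom still below 0.30.
- rail_outer (a point): free end of the rail's centre line, y = -0.10 in the frame of rail_mid. The stroke ends here: rail still pressed with the tool point at y of -0.05 or less. The fingers must not be beside the middle part (y -0.045 to +0.045, under 60 mm from the rail, lower than 160 mm) while it is not pressed, nor here before boom 0.60.
- amber_bottle: bystander, not to be touched: brown glass bottle with black cap, diameter 76, height 150 mm, origin under its centre
- jar: bystander, not to be touched: clear jar with screw lid, diameter 72, height 100 mm, origin under its centre
- dish: bystander, not to be touched: flat glass dish, diameter 90, height 16 mm, origin under its centre
- vial0: bystander, not to be touched: small glass vial with black cap, diameter 22, height 45 mm, origin under its centre
- vial1: bystander, not to be touched: another such vial, 22 by 45 mm, origin under its centre
- vial2: bystander, not to be touched: a third such vial, 22 by 45 mm, origin under its centre
- pipette: bystander, not to be touched: white hand pipette lying down, length 200 mm, origin under its centre

How it is judged:
By the outcome, as a careful person would: the job done as asked, in the order asked, and still so for the second after the job is handed in, with the robot touching nothing.
It also fails if it takes over 35 s, if anything falls off the work surface, if the arm or the gripper's body presses on something with over 40 N, if the wrist force passes 120 N, or if a joint passes its speed limit or range.

## Working session

There is one attempt and no reset: what is moved stays moved. The work goes in short steps, Python scripts to look and compute and a shell command to move; the robot and the scene stay as the last step left them, time stands still between calls to the robot, and variables do not carry over. Pictures are saved under pics/ and viewed, at most 10 in all, crops included, and the job is handed in when it is done.

```bash
mkdir -p pics; ls
python3 - <<'E'
from plant import env, eyes, order, search_frame, regions_of
import cv2, numpy as np
o=env.get_obs(); print(o['t'],o['tool_pos'],np.round(o['ee_rot'],3),o['opening'],o['contact_force'])
ims=[]
for c in ['scene','side']:
    im=eyes.snapshot(c); ims.append(im)
    for n in ['pedestal','boom_end','rail_mid','rail_inner','rail_outer','hinge_axis','amber_bottle','jar','dish','vial0','pipette']:
        try: print(c,n,[(np.round(d['point'],3).tolist(),round(d['conf'],2)) for d in search_frame(c,n)[:3]])
        except Exception as e: print(c,n,e)
cv2.imwrite('pics/a.png',cv2.resize(np.vstack(ims),(480*1,600))[:,:,::-1])
cv2.imwrite('pics/s.png',ims[0][:,:,::-1]);cv2.imwrite('pics/d.png',ims[1][:,:,::-1])
E
```

```text
pics
0.0 [ 0.23713308 -0.60454665  0.248952  ] [[ 0.931  0.365 -0.001]
 [ 0.365 -0.931  0.002]
 [-0.    -0.002 -1.   ]] 0.9961001435291656 [ 0.62153741 -0.09387787  0.29217267]
scene pedestal [([0.665, 0.079, 0.099], 0.93)]
scene boom_end [([0.665, 0.047, 0.111], 0.94)]
scene rail_mid [([0.667, 0.077, 0.098], 0.67), ([0.496, 0.064, 0.094], 0.62)]
scene rail_inner [([0.501, 0.057, 0.089], 0.9)]
scene rail_outer [([0.496, 0.067, 0.093], 0.91)]
scene hinge_axis [([0.669, 0.078, 0.101], 0.81)]
scene amber_bottle [([0.664, -0.336, 0.084], 0.6)]
scene jar [([0.451, 0.442, 0.069], 0.97)]
scene dish [([0.481, -0.38, 0.015], 0.89), ([0.663, 0.048, 0.107], 0.59)]
scene vial0 [([0.578, 0.336, 0.027], 0.56), ([0.427, -0.252, 0.021], 0.53), ([0.526, -0.496, 0.02], 0.5)]
scene pipette [([0.363, -0.473, 0.014], 0.62)]
side pedestal [([0.6, 0.018, 0.1], 0.8)]
side boom_end [([0.6, 0.0, 0.108], 0.89), ([0.414, -0.253, 0.023], 0.47)]
side rail_mid [([0.48, 0.025, 0.096], 0.91)]
side rail_inner [([0.477, 0.026, 0.091], 0.88)]
side rail_outer [([0.478, 0.026, 0.093], 0.8)]
side hinge_axis [([0.597, 0.017, 0.109], 0.57), ([0.645, -0.387, 0.075], 0.33)]
side amber_bottle [([0.644, -0.386, 0.074], 0.41)]
side jar [([0.409, 0.424, 0.061], 0.65)]
side dish [([0.416, -0.252, 0.028], 0.47), ([0.474, -0.35, 0.008], 0.45)]
side vial0 [([0.569, 0.33, 0.024], 0.56), ([0.477, 0.026, 0.095], 0.37)]
side pipette [([0.344, -0.49, 0.021], 0.7), ([0.477, 0.024, 0.095], 0.62)]
```

View pics/s.png

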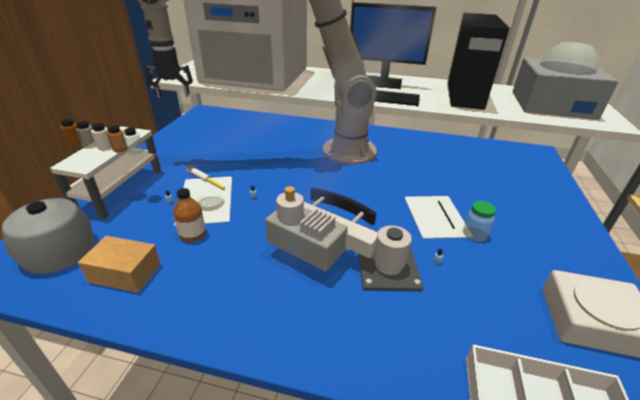

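View pics/d.png

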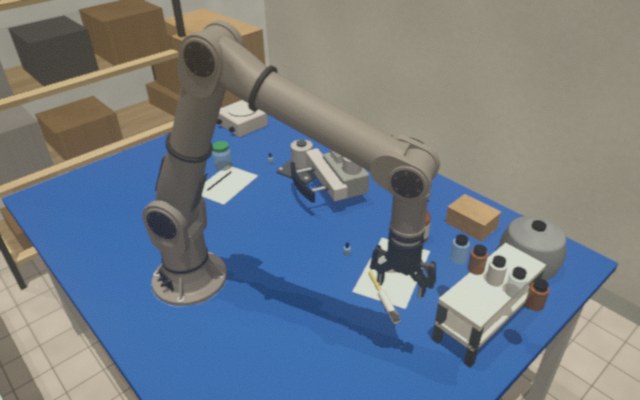

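```bash
cat > h.py <<'E'
from plant import env, eyes, order, search_frame, regions_of
import cv2, numpy as np
from scipy.optimize import minimize
def proj(c,P):
    X=np.asarray(P)@np.asarray(c['R']).T+np.asarray(c['t']); return np.c_[c['fx']*X[:,0]/X[:,2]+c['cx'],c['fy']*X[:,1]/X[:,2]+c['cy']]
S=4
def rail_poly(c,p,zc=0.085):
    hx,hy,a=p; ex=np.array([np.cos(a),np.sin(a)]); ey=np.array([-ex[1],ex[0]])
    m=np.zeros((400*S,640*S),np.uint8); ys=np.linspace(-.1,.1,13)
    for y0,y1 in zip(ys[:-1],ys[1:]):
        Q=[[*(np.array([hx,hy])+(-.085+y*y/.6+dx)*ex+(-.19+y)*ey),zc+dz] for y in (y0,y1) for dx in (-.008,.008) for dz in (-.018,.018)]
        cv2.fillConvexPoly(m,cv2.convexHull(np.round((proj(c,Q)+.5)*S).astype(np.int32)),1)
    return m
def fit(data,x0):
    M=[(c,cv2.resize(m.astype(np.float32),None,fx=S,fy=S,interpolation=cv2.INTER_LINEAR)>.5) for c,m in data]
    def f(p):
        v=0
        for c,m in M:
            r=rail_poly(c,p)>0; v+=1-(r&m).sum()/max(1,(r|m).sum())
        return v
    best=min((minimize(f,np.array(x0)+[0,0,d],method='Nelder-Mead',options=dict(initial_simplex=np.array(x0)+[0,0,d]+np.array([[0,0,0],[.03,0,0],[0,.03,0],[0,0,.1]]),xatol=2e-4,fatol=1e-4)) for d in(-.15,0,.15)),key=lambda r:r.fun)
    return best.x,best.fun
E
python3 - <<'E'
from h import *
D=[];out=[]
for c in ['scene','side']:
    im=eyes.snapshot(c); K=eyes.calibration(c)
    best=None
    for n in ['rail_mid','rail_inner','rail_outer']:
        for r in regions_of(c,n)[:3]:
            m=np.array(r['mask']); ys,xs=np.nonzero(m); print(c,n,round(r['conf'],2),m.sum(),xs.min(),xs.max(),ys.min(),ys.max(),im[m].mean().round())
            if im[m].mean()<60 and (best is None or r['conf']>best[0]): best=(r['conf'],m)
    if best: D.append((K,best[1],c,im))
for s in [D,D[:1],D[1:]]: print(fit([d[:2] for d in s],[.68,.15,-.6]))
p,_=fit([d[:2] for d in D],[.68,.15,-.6])
np.save('p.npy',p)
for K,m,c,im in D:
    big=cv2.resize(im,None,fx=4,fy=4,interpolation=cv2.INTER_CUBIC)[:,:,::-1].copy()
    cs,_=cv2.findContours(rail_poly(K,p),0,1); cv2.drawContours(big,cs,-1,(0,0,255),1)
    yaw=p[2]+.6; R=np.array([[np.cos(yaw),-np.sin(yaw)],[np.sin(yaw),np.cos(yaw)]])
    q=[[*(p[:2]+R@np.array(v)),.014] for v in [(-.075,-.075),(.075,-.075),(.075,.075),(-.075,.075)]]
    cv2.polylines(big,[np.round((proj(K,q)+.5)*4).astype(np.int32)],True,(0,255,0),1)
    for z in (.085,.127): cv2.circle(big,tuple(int(v) for v in (proj(K,[[p[0],p[1],z]])[0]+.5)*4),4,(255,0,255),1)
    u=np.nonzero(m); cy,cx=int(u[0].mean()*4)+60,int(u[1].mean()*4)
    out.append(big[cy-300:cy+300,cx-400:cx+400])
cv2.imwrite('pics/f.png',out[0]); cv2.imwrite('pics/f2.png',out[1]) if len(out)>1 else 0
E
```

```text
scene rail_mid 0.64 952 309 375 188 223 58.0
scene rail_mid 0.52 1167 174 205 188 240 91.0
scene rail_mid 0.39 334 196 222 192 207 196.0
scene rail_inner 0.67 1012 310 375 188 224 60.0
scene rail_inner 0.22 7415 265 410 186 270 119.0
scene rail_outer 0.91 1030 309 375 187 225 61.0
scene rail_outer 0.32 61 250 255 187 198 106.0
side rail_mid 0.76 476 290 322 163 203 79.0
side rail_inner 0.91 383 290 321 164 201 68.0
side rail_inner 0.38 29 379 384 257 262 168.0
side rail_outer 0.86 448 290 322 162 202 76.0
(array([ 0.63391726,  0.21204454, -0.33712259]), np.float64(0.12836946277097083))
(array([ 0.63391726,  0.21204454, -0.33712259]), np.float64(0.12836946277097083))
(array([ 0.68,  0.15, -0.75]), np.float64(0.0))
```

View pics/f.png

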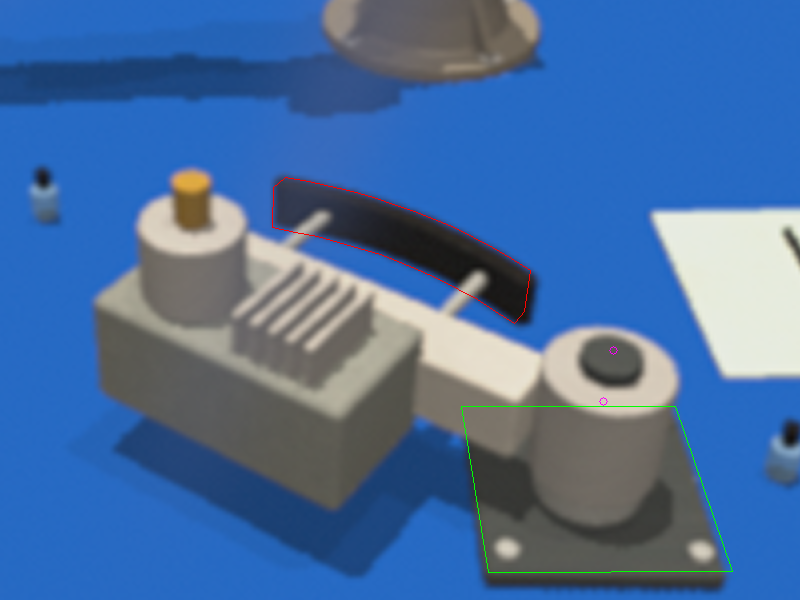

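The closed boom is leaning towards the robot. My red rail outline and green plate outline match the picture to about 1–3 mm (hub cap at crop pixel (611,360), and an orange knob at (190,195) that I can use to track the boom angle). Next I close the fingers and move above the start point.

```bash
python3 -m inch '[[[0,5,-3,-2,7],[0,9,-6,-3,14],[0,13,-9,-4,21],[0,16.5,-11,-5,28],[0,20,-13.5,-5,35],[0,23,-15.5,-5,42],[0,26,-18,-5,49],[0,29,-20,-5,51],[0,32,-23,-5,51],[0,35,-25.5,-5,51],[0,36.5,-29,-5,51],[0,38,-32.5,-5,51],[0,39.5,-36,-5,51],[0,41,-40,-5,51],[0,42,-43.5,-5,51],[0,43,-47,-5,51],[0,44,-51,-5,51],[0,45,-54.5,-5,51],[0,46,-58,-5,51],[0,46.7,-60.7,-5,51]]]' 60
cat > m.py <<'E'
from h import *
D={}
for c in ['scene','side','wrist']:
    K=eyes.calibration(c); im=eyes.snapshot(c); best=None
    for n in ['rail_mid','rail_inner','rail_outer']:
        for r in regions_of(c,n)[:3]:
            m=np.array(r['mask']); v=im[m].mean(); ys,xs=np.nonzero(m)
            if c=='wrist': print(n,round(r['conf'],2),m.sum(),v.round(),xs.min(),xs.max(),ys.min(),ys.max())
            if v<85 and m.sum()>300 and (best is None or r['conf']>best[0]): best=(r['conf'],m)
    if best: D[c]=(K,best[1],im)
    else: print('none',c)
    cv2.imwrite(f'pics/m_{c}.png',im[:,:,::-1])
x0=np.load('p.npy')
for s in (['scene'],['wrist'],['side'],['scene','wrist'],['scene','side','wrist']):
    s=[k for k in s if k in D]
    if s: print(s,fit([D[k][:2] for k in s],x0))
im=cv2.cvtColor(eyes.snapshot('scene'),cv2.COLOR_RGB2HSV)
k=cv2.inRange(im,(8,120,120),(25,255,255)); n,l,st,ce=cv2.connectedComponentsWithStats(k)
for i in range(1,n):
    if st[i,4]>8: print(st[i],ce[i])
o=env.get_obs(); print(o['t'],o['tool_pos'],np.round(o['ee_rot'],3).tolist(),o['opening'],o['contact_force'])
E
python3 m.py
```

```text
t: 3.27
tool_pos: [0.4495, 0.1346, 0.3005]
ee_rot: [[0.871, -0.49, 0.001], [-0.49, -0.871, 0.001], [0.0, -0.002, -1.0]]
contact_force: [0.7, 1.1, -0.3]
opening: -0.006
finger_force: 0.0
rail_mid 0.76 4884 86.0 252 456 27 127
rail_outer 0.87 4720 85.0 252 455 28 126
none wrist
['scene'] (array([ 0.63820322,  0.21446822, -0.34907794]), np.float64(0.1186997103315095))
['side'] (array([ 0.62719632,  0.20855762, -0.33516953]), np.float64(0.190238333095476))
['scene'] (array([ 0.63820322,  0.21446822, -0.34907794]), np.float64(0.1186997103315095))
['scene', 'side'] (array([ 0.63130817,  0.21251266, -0.33789947]), np.float64(0.3891851088920447))
[107 131  15   5  35] [114.2        133.54285714]
[207 178  17  11  29] [214.72413793 183.17241379]
[286 187   8   6  42] [289.5        189.61904762]
[634 195   6   6  13] [637.53846154 196.69230769]
[174 198  27  19 348] [186.06034483 207.8591954 ]
[  79  237   75   37 1713] [115.85989492 254.96497373]
[623 253  17  26 206] [633.75728155 262.28640777]
[ 92 272   8   6  19] [ 96.36842105 274.78947368]
3.9167 [0.45056902 0.12993297 0.29998666] [[0.869, -0.495, 0.0], [-0.495, -0.869, -0.0], [0.0, 0.0, -1.0]] -0.004534788139951002 [-1.02196558 -0.27057917  0.51432441]
```

View pics/m_wrist.png

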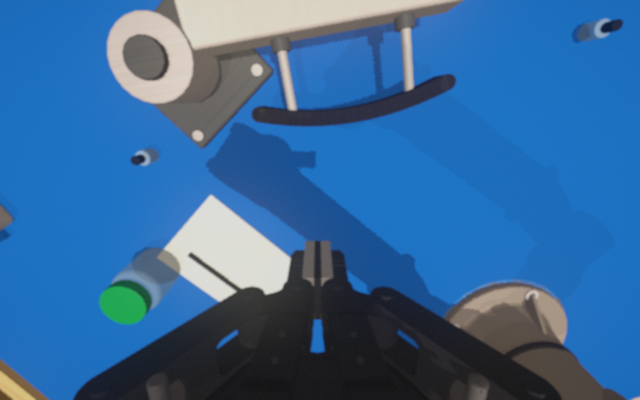

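The wrist view shows the rail clearly at (252–456, 75–127), the hub cap at (146,58), and a plate corner at (203,147). I'll refit using the dark rail pixels and the cap.

Run:
```python
from h import *
im=cv2.imread('pics/m_wrist.png'); K=eyes.calibration('wrist')
d=(im.max(2)<70).astype(np.uint8); n,l,st,ce=cv2.connectedComponentsWithStats(d)
i=l[115:122,330:350]; i=np.bincount(i[i>0]).argmax(); m=l==i; print(st[i])
for x0 in ([.634,.212,-.34],): p,f=fit([(K,m)],x0); print(p,f)
ca=(im.max(2)<85)[20:100,105:190].astype(np.uint8)
n,l,st,ce=cv2.connectedComponentsWithStats(ca); j=1+st[1:,4].argmax(); cap=ce[j]+[105,20]; print('cap',cap,st[j])
print('pred cap',proj(K,[[p[0],p[1],.127]]))
def back(K,uv,z):
    r=np.asarray(K['R']).T@[(uv[0]-K['cx'])/K['fx'],(uv[1]-K['cy'])/K['fy'],1]; c=-np.asarray(K['R']).T@K['t']; return c+r*(z-c[2])/r[2]
print('cap world',back(K,cap,.127))
for c,M in (('plate corner',(203,147)),): print(back(K,M,.014))
yaw=p[2]+.6; print([proj(K,[[p[0]+np.cos(yaw)*x-np.sin(yaw)*y,p[1]+np.sin(yaw)*x+np.cos(yaw)*y,.014]])[0].round() for x in(-.075,.075) for y in (-.075,.075)])
Ks=eyes.calibration('scene'); print('scene cap', back(Ks,(0,0),.127)*0)
big=cv2.resize(im,None,fx=2,fy=2); cs,_=cv2.findContours(rail_poly(K,p),0,1); cv2.drawContours(big,[c//2 for c in cs],-1,(0,0,255),1)
cv2.imwrite('pics/w2.png',big[:400,180:980]); np.save('p.npy',p)
```

```text
[ 253   77  194   48 2713]
[ 0.64009674  0.21360143 -0.3778228 ] 0.20001112202717486
cap [162.43548387  62.26612903] [ 47  21  16  38 124]
pred cap [[136.19793695  51.19892068]]
cap world [0.62079239 0.19853854 0.127     ]
[0.54438081 0.26098816 0.014     ]
[array([270.,  69.]), array([195., 147.]), array([179., -34.]), array([105.,  60.])]
scene cap [-0. -0.  0.]
```

View pics/w2.png

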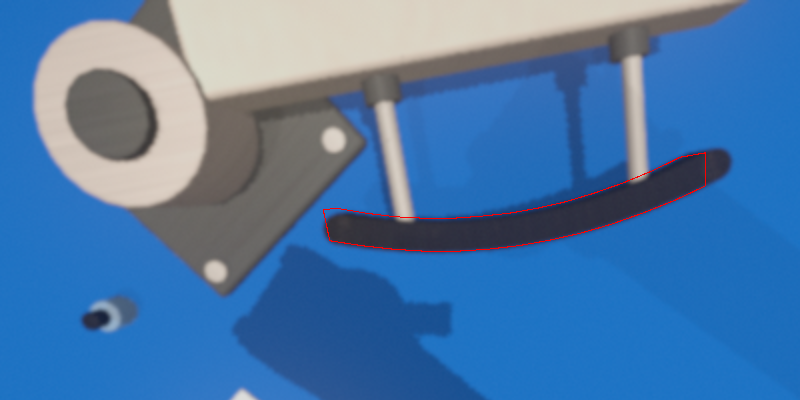

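Run:
```python
from h import *
from scipy.optimize import least_squares
K=eyes.calibration('wrist')
obs=np.array([(144,56.5),(202,147.5),(272.5,71),(253.5,114),(455,81)])
def pts(p):
    hx,hy,a,e=p; y=a+.6
    A=lambda u,v,z,t:[hx+np.cos(t)*u-np.sin(t)*v,hy+np.sin(t)*u+np.cos(t)*v,z]
    return [[hx,hy,.127],A(-.074,.074,.014,y),A(-.074,-.074,.014,y),A(-.085+.0167,-.09+e,.1,a),A(-.085+.0167,-.29-e,.1,a)]
r=least_squares(lambda p:(proj(K,pts(p))-obs).ravel(),[.634,.212,-.34,.0])
print(r.x,(proj(K,pts(r.x))-obs).round(1).tolist()); p=r.x[:3]
print('free plate yaw:')
for c in ('scene',):
    Ks=eyes.calibration(c); q=proj(Ks,pts(r.x)); print(q.round(1).tolist())
np.save('p.npy',p)
im=cv2.imread('pics/m_scene.png'); big=cv2.resize(im,None,fx=4,fy=4,interpolation=cv2.INTER_CUBIC)
for cc,_ in [cv2.findContours(rail_poly(Ks,p),0,1)]: cv2.drawContours(big,cc,-1,(0,0,255),1)
for u in q: cv2.circle(big,tuple(int(v) for v in (u+.5)*4),4,(0,255,0),1)
cv2.imwrite('pics/s2.png',big[680:1200,1000:1800])
```

```text
[ 0.63353179  0.2102638  -0.35690086  0.00725939] [[-0.3, -0.5], [-0.7, 0.9], [1.2, -0.9], [0.0, 0.9], [-0.1, -0.2]]
free plate yaw:
[[394.1, 230.6], [410.0, 245.2], [357.0, 244.4], [375.0, 213.6], [310.2, 188.0]]
```

View pics/s2.png

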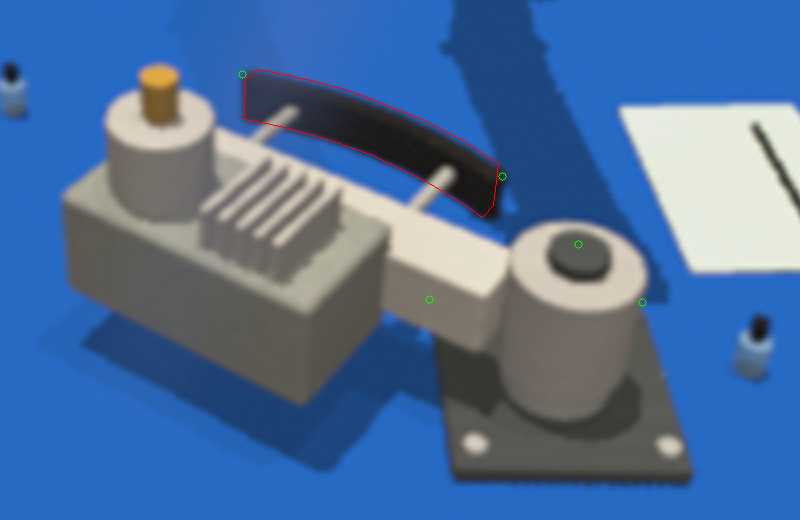

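The scene projection agrees to about 2 mm: hinge at (0.6335, 0.2103) and the closed arm's x axis at −0.357 rad, so pedestal yaw is 0.243. Now I write the tracker/planner and move down in front of the hinge end of the rail.

```bash
cat > plan.py <<'E'
# usage: plan.py nrows massfactor dtarget [ytarget: fixed y, or 'auto'] [b override]
from h import *
import sys, json
from scipy.optimize import minimize_scalar
H=np.array([.6335,.2103]); a0=-.357; ZK=.203; REF=(289.5,189.6); TH=.019
def back(K,uv,z):
    R=np.asarray(K['R']); r=R.T@[(uv[0]-K['cx'])/K['fx'],(uv[1]-K['cy'])/K['fy'],1]; c=-R.T@np.asarray(K['t']); return c+r*(z-c[2])/r[2]
rot=lambda t:np.array([[np.cos(t),-np.sin(t)],[np.sin(t),np.cos(t)]])
KS=eyes.calibration('scene'); knob=rot(-a0)@(back(KS,REF,ZK)[:2]-H)
kpix=lambda b:proj(KS,[[*(H+rot(a0+b)@knob),ZK-.08*.3*(np.cos(.1)-np.cos(b-.1))]])[0]
def boom():
    im=cv2.cvtColor(eyes.snapshot('scene'),cv2.COLOR_RGB2HSV)
    n,l,st,ce=cv2.connectedComponentsWithStats(cv2.inRange(im,(8,120,120),(25,255,255)))
    res=[]
    for i in range(1,n):
        if 10<st[i,4]<150:
            r=minimize_scalar(lambda b:np.hypot(*(kpix(b)-ce[i])),bounds=(-.1,1.35),method='bounded',options=dict(xatol=1e-5)); res.append((r.fun,r.x,st[i,4]))
    return min(res)
def C(y): n=np.array([1,-y/.3]); n/=np.hypot(*n); return np.array([y*y/.6,y])-TH*n
def pose(y,b,d): return H+rot(a0+b)@(np.array([-.085+d,-.19])+C(y)), a0+b-np.arctan(y/.3)
def dy(xy,b):
    q=rot(-a0-b)@(xy-H)-[-.085,-.19]; y=q[1]
    for _ in range(9): y=q[1]-(C(y)[1]-y)
    return q[0]-C(y)[0],y
ys=lambda b:np.clip(.075-.15*(b-.13)/.67,-.08,.075)
def acc(b,w,d,y,g): return (110*max(d,0)*(.19-y)+g*1.25*np.sin(b-.1)-3*w-.04)/.38
if __name__=='__main__':
    n=int(sys.argv[1]); g=float(sys.argv[2]); dt=float(sys.argv[3]); ym=sys.argv[4]
    o=env.get_obs(); e,b,ar=boom(); o2=env.get_obs()
    xy=np.array(o['tool_pos'][:2]); ang=np.arctan2(o['ee_rot'][1][0],o['ee_rot'][0][0])
    print('t',round(o['t'],2),'knob res %.1f b %.3f area %d'%(e,b,ar))
    if len(sys.argv)>5: b=float(sys.argv[5])
    b=max(b,0); d,y=dy(xy,b); F=np.array(o['contact_force']); nn=rot(ang)[:,0]; F2=np.array(o2['contact_force'])
    print('d %.4f y %.4f tcp y %.4f  F/110: %.4f %.4f z %.4f'%(d,y,C(y)[1],-F[:2]@nn/110,-F2[:2]@nn/110,o['tool_pos'][2]))
    xy=np.array(o2['tool_pos'][:2]); z0=o2['tool_pos'][2]; ang=np.arctan2(o2['ee_rot'][1][0],o2['ee_rot'][0][0])
    w=max(0,(110*max(d,0)*(.19-y)+g*1.25*np.sin(b-.1)-.04)/3) ; h=1/240
    def step(b,w,xy):
        d,y=dy(xy,b); w+=h*acc(b,w,d,y,g); b+=h*w
        if b<0:b=0;w=0
        return b,w
    for _ in range(12): b,w=step(b,w,xy)
    T=np.array(o2['ee_rot']); cx=xy.copy(); rows=[]
    for k in range(n):
        bp=b+w/12; d,y=dy(cx,b)
        yt=ys(bp) if ym=='auto' else float(ym); yt=np.clip(yt,y-.012,y+.012) if d>.005 else yt
        dn=d+np.clip(dt-d,-.006,.006); t,an=pose(yt,bp,dn)
        L=T.T@[*(t-xy),.090-.008*bp/1.2-z0]*100
        rows.append([0,*L.round(1).tolist(),round(float(-np.degrees((an-ang))))])
        c0=cx.copy()
        for s in range(20): cx=c0+(t-c0)*(s+1)/20; b,w=step(b,w,cx)
        dd,yy=dy(cx,b); print('  b %.3f w %.3f d %.4f y %.4f'%(b,w,dd,yy),rows[-1])
    print(json.dumps([rows]))
E
python3 - <<'E'
from plan import *
o=env.get_obs(); print('knob arm',knob,[kpix(b).round().tolist() for b in (0,.6,1.2)],boom())
xy=np.array(o['tool_pos']); T=np.array(o['ee_rot'])
t,an=pose(.075,0,-.04); print('pre',t,np.degrees(an),'shift cm',(T.T@[*(t-xy[:2]),.09-xy[2]]*100).round(1), 'turn',-np.degrees(an)+np.degrees(np.arctan2(T[1,0],T[0,0])))
E
```

```text
knob arm [ 0.09672697 -0.24445643] [[289.0, 190.0], [291.0, 232.0], [340.0, 279.0]] (np.float64(0.008896863901735382), np.float64(0.00026111430326061715), np.int32(42))
pre [0.46931663 0.15371692] -34.49083675409687 shift cm [ 0.5 -3.  21. ] turn 4.846456691259263
```

```bash
python3 -m inch '[[[0,0.3,-1.5,3.5,2],[0,0.5,-3,7,5],[0,0.5,-3,11,5],[0,0.5,-3,15,5],[0,0.5,-3,18.5,5],[0,0.5,-3,21,5],[0,0.5,-3,21,5]]]'
python3 plan.py 10 1 0.014 0.075
```

```text
t: 4.55
tool_pos: [0.4656, 0.1524, 0.0851]
ee_rot: [[0.823, -0.567, -0.01], [-0.567, -0.823, -0.003], [-0.007, 0.009, -1.0]]
contact_force: [0.6, -0.0, -0.9]
opening: -0.002
finger_force: 0.0
t 4.55 knob res 0.2 b -0.001 area 42
d -0.0424 y 0.0726 tcp y 0.0771  F/110: -0.0044 -0.0005 z 0.0851
  b 0.000 w 0.000 d -0.0352 y 0.0750 [0, 0.6, -0.2, -0.2, 0]
  b 0.000 w 0.000 d -0.0292 y 0.0750 [0, 1.2, -0.4, -0.2, 0]
  b 0.000 w 0.000 d -0.0232 y 0.0750 [0, 1.7, -0.5, -0.2, 0]
  b 0.000 w 0.000 d -0.0172 y 0.0750 [0, 2.3, -0.7, -0.2, 0]
  b 0.000 w 0.000 d -0.0112 y 0.0750 [0, 2.9, -0.8, -0.2, 0]
  b 0.000 w 0.000 d -0.0052 y 0.0750 [0, 3.5, -1.0, -0.2, 0]
  b 0.000 w 0.000 d 0.0008 y 0.0750 [0, 4.1, -1.1, -0.2, 0]
  b 0.000 w 0.000 d 0.0068 y 0.0750 [0, 4.7, -1.3, -0.2, 0]
  b 0.000 w 0.000 d 0.0128 y 0.0750 [0, 5.2, -1.4, -0.2, 0]
  b 0.000 w 0.001 d 0.0140 y 0.0750 [0, 5.4, -1.4, -0.2, 0]
[[[0, 0.6, -0.2, -0.2, 0], [0, 1.2, -0.4, -0.2, 0], [0, 1.7, -0.5, -0.2, 0], [0, 2.3, -0.7, -0.2, 0], [0, 2.9, -0.8, -0.2, 0], [0, 3.5, -1.0, -0.2, 0], [0, 4.1, -1.1, -0.2, 0], [0, 4.7, -1.3, -0.2, 0], [0, 5.2, -1.4, -0.2, 0], [0, 5.4, -1.4, -0.2, 0]]]
```

```bash
python3 -m inch '[[[0,0.6,-0.2,0,0],[0,1.2,-0.4,0,0],[0,1.8,-0.5,0,0],[0,2.4,-0.7,0,0],[0,3,-0.8,0,0],[0,3.6,-1,0,0],[0,4.1,-1.1,0,0],[0,4.7,-1.3,0,0],[0,5.2,-1.4,0,0],[0,5.4,-1.4,0,0],[0,5.4,-1.4,0,0]]]'
python3 plan.py 8 1 0.028 0.075
```

```text
t: 5.52
tool_pos: [0.5224, 0.1354, 0.0899]
ee_rot: [[0.823, -0.568, 0.0], [-0.568, -0.823, 0.001], [-0.0, -0.001, -1.0]]
contact_force: [-1.4, 1.7, 0.8]
opening: 0.001
finger_force: 0.9
t 5.52 knob res 0.1 b -0.000 area 43
d 0.0157 y 0.0763 tcp y 0.0810  F/110: 0.0197 0.0241 z 0.0899
  b 0.002 w 0.017 d 0.0213 y 0.0750 [0, 0.6, -0.0, -0.0, 0]
  b 0.004 w 0.033 d 0.0272 y 0.0750 [0, 1.2, -0.1, -0.0, 0]
  b 0.007 w 0.048 d 0.0279 y 0.0750 [0, 1.3, -0.1, -0.0, 0]
  b 0.012 w 0.057 d 0.0279 y 0.0750 [0, 1.4, -0.1, 0.0, -1]
  b 0.017 w 0.063 d 0.0280 y 0.0750 [0, 1.4, -0.1, 0.0, -1]
  b 0.022 w 0.067 d 0.0280 y 0.0750 [0, 1.5, -0.1, 0.0, -1]
  b 0.028 w 0.070 d 0.0280 y 0.0750 [0, 1.6, -0.1, 0.0, -2]
  b 0.034 w 0.073 d 0.0280 y 0.0750 [0, 1.6, -0.1, 0.0, -2]
[[[0, 0.6, -0.0, -0.0, 0], [0, 1.2, -0.1, -0.0, 0], [0, 1.3, -0.1, -0.0, 0], [0, 1.4, -0.1, 0.0, -1], [0, 1.4, -0.1, 0.0, -1], [0, 1.5, -0.1, 0.0, -1], [0, 1.6, -0.1, 0.0, -2], [0, 1.6, -0.1, 0.0, -2]]]
```

```bash
python3 -m inch '[[[0,0.4,0,0,0],[0,0.8,0,0,0],[0,1.1,-0.1,0,0],[0,1.2,-0.1,0,-1],[0,1.3,-0.1,0,-1],[0,1.4,-0.1,0,-1],[0,1.5,-0.1,0,-1],[0,1.6,-0.1,0,-2]]]'
python3 plan.py 10 1 0.028 0.075
```

```text
t: 6.23
tool_pos: [0.5356, 0.1265, 0.09]
ee_rot: [[0.843, -0.538, -0.0], [-0.538, -0.843, -0.001], [0.0, 0.001, -1.0]]
contact_force: [-3.3, 2.1, 1.1]
opening: 0.002
finger_force: 1.5
t 6.23 knob res 0.2 b 0.037 area 43
d 0.0275 y 0.0750 tcp y 0.0796  F/110: 0.0355 0.0309 z 0.0900
  b 0.047 w 0.079 d 0.0280 y 0.0750 [0, 0.1, 0.0, 0.0, -1]
  b 0.054 w 0.081 d 0.0280 y 0.0750 [0, 0.2, 0.0, 0.0, -1]
  b 0.061 w 0.084 d 0.0280 y 0.0750 [0, 0.3, 0.1, 0.0, -1]
  b 0.068 w 0.087 d 0.0280 y 0.0750 [0, 0.4, 0.1, 0.0, -2]
  b 0.075 w 0.090 d 0.0280 y 0.0750 [0, 0.5, 0.1, 0.1, -2]
  b 0.083 w 0.093 d 0.0280 y 0.0750 [0, 0.6, 0.1, 0.1, -3]
  b 0.091 w 0.096 d 0.0280 y 0.0750 [0, 0.7, 0.2, 0.1, -3]
  b 0.099 w 0.099 d 0.0280 y 0.0750 [0, 0.8, 0.2, 0.1, -4]
  b 0.107 w 0.103 d 0.0280 y 0.0750 [0, 0.9, 0.2, 0.1, -4]
  b 0.116 w 0.106 d 0.0280 y 0.0750 [0, 1.0, 0.2, 0.1, -5]
[[[0, 0.1, 0.0, 0.0, -1], [0, 0.2, 0.0, 0.0, -1], [0, 0.3, 0.1, 0.0, -1], [0, 0.4, 0.1, 0.0, -2], [0, 0.5, 0.1, 0.1, -2], [0, 0.6, 0.1, 0.1, -3], [0, 0.7, 0.2, 0.1, -3], [0, 0.8, 0.2, 0.1, -4], [0, 0.9, 0.2, 0.1, -4], [0, 1.0, 0.2, 0.1, -5]]]
```

```bash
python3 -m inch '[[[0,0,0,0,0],[0,0.1,0,0,-1],[0,0.2,0,0,-1],[0,0.3,0.1,0,-2],[0,0.4,0.1,0,-2],[0,0.5,0.1,0,-3],[0,0.6,0.1,0,-3],[0,0.7,0.2,0.1,-4]]]'
python3 plan.py 7 1 0.024 auto
```

```text
t: 6.95
tool_pos: [0.5409, 0.1213, 0.0892]
ee_rot: [[0.879, -0.478, 0.001], [-0.478, -0.879, 0.0], [0.001, -0.0, -1.0]]
contact_force: [-2.8, 1.3, 1.8]
opening: 0.001
finger_force: 1.5
t 6.95 knob res 0.1 b 0.095 area 46
d 0.0276 y 0.0754 tcp y 0.0801  F/110: 0.0274 0.0173 z 0.0892
  b 0.108 w 0.098 d 0.0240 y 0.0750 [0, -0.2, 0.2, -0.0, 0]
  b 0.116 w 0.096 d 0.0240 y 0.0750 [0, -0.1, 0.2, -0.0, -1]
  b 0.124 w 0.096 d 0.0240 y 0.0750 [0, 0.0, 0.2, -0.0, -1]
  b 0.133 w 0.098 d 0.0240 y 0.0745 [0, 0.1, 0.3, -0.0, -2]
  b 0.141 w 0.101 d 0.0240 y 0.0726 [0, 0.2, 0.5, -0.0, -2]
  b 0.149 w 0.106 d 0.0240 y 0.0707 [0, 0.3, 0.8, -0.0, -3]
  b 0.159 w 0.110 d 0.0240 y 0.0687 [0, 0.5, 1.0, -0.0, -4]
[[[0, -0.2, 0.2, -0.0, 0], [0, -0.1, 0.2, -0.0, -1], [0, 0.0, 0.2, -0.0, -1], [0, 0.1, 0.3, -0.0, -2], [0, 0.2, 0.5, -0.0, -2], [0, 0.3, 0.8, -0.0, -3], [0, 0.5, 1.0, -0.0, -4]]]
```

```bash
python3 -m inch '[[[0,0,0.1,0,0],[0,0,0.2,0,-1],[0,0.1,0.3,0,-1],[0,0.1,0.4,0,-2],[0,0.2,0.6,0,-2],[0,0.3,0.8,0,-3],[0,0.5,1,0,-4]]]'
python3 plan.py 6 1 0.024 auto
```

```text
t: 7.58
tool_pos: [0.54, 0.1099, 0.0889]
ee_rot: [[0.91, -0.414, -0.0], [-0.414, -0.91, -0.0], [-0.0, 0.0, -1.0]]
contact_force: [-1.8, 2.4, 0.3]
opening: 0.0
finger_force: 1.4
t 7.58 knob res 0.0 b 0.172 area 47
d 0.0219 y 0.0698 tcp y 0.0741  F/110: 0.0237 0.0204 z 0.0889
  b 0.188 w 0.121 d 0.0240 y 0.0622 [0, 0.4, 0.8, 0.0, -3]
  b 0.198 w 0.130 d 0.0239 y 0.0599 [0, 0.5, 1.1, 0.0, -4]
  b 0.209 w 0.138 d 0.0239 y 0.0574 [0, 0.7, 1.4, 0.0, -5]
  b 0.221 w 0.145 d 0.0240 y 0.0547 [0, 0.9, 1.7, 0.0, -6]
  b 0.233 w 0.153 d 0.0240 y 0.0520 [0, 1.1, 2.0, 0.0, -8]
  b 0.246 w 0.160 d 0.0239 y 0.0490 [0, 1.4, 2.4, 0.1, -9]
[[[0, 0.4, 0.8, 0.0, -3], [0, 0.5, 1.1, 0.0, -4], [0, 0.7, 1.4, 0.0, -5], [0, 0.9, 1.7, 0.0, -6], [0, 1.1, 2.0, 0.0, -8], [0, 1.4, 2.4, 0.1, -9]]]
```

```bash
python3 -m inch '[[[0,0.3,0.5,0,-2],[0,0.5,0.9,0,-3],[0,0.7,1.3,0,-5],[0,0.9,1.7,0,-6],[0,1.2,2,0,-8],[0,1.5,2.4,0,-9]]]'
python3 plan.py 6 1.1 0.025 auto
```

```text
t: 8.13
tool_pos: [0.5437, 0.0814, 0.0889]
ee_rot: [[0.964, -0.267, -0.0], [-0.267, -0.964, -0.0], [-0.0, 0.0, -1.0]]
contact_force: [-2.3, 2.4, 0.0]
opening: -0.0
finger_force: 1.3
t 8.13 knob res 0.3 b 0.273 area 56
d 0.0208 y 0.0508 tcp y 0.0540  F/110: 0.0260 0.0120 z 0.0889
  b 0.296 w 0.185 d 0.0249 y 0.0380 [0, 0.8, 1.3, 0.1, -5]
  b 0.313 w 0.203 d 0.0249 y 0.0344 [0, 1.1, 1.7, 0.1, -6]
  b 0.330 w 0.217 d 0.0249 y 0.0304 [0, 1.4, 2.2, 0.1, -8]
  b 0.349 w 0.231 d 0.0249 y 0.0262 [0, 1.8, 2.7, 0.1, -10]
  b 0.369 w 0.244 d 0.0249 y 0.0217 [0, 2.3, 3.2, 0.1, -12]
  b 0.390 w 0.257 d 0.0249 y 0.0171 [0, 2.8, 3.8, 0.1, -14]
[[[0, 0.8, 1.3, 0.1, -5], [0, 1.1, 1.7, 0.1, -6], [0, 1.4, 2.2, 0.1, -8], [0, 1.8, 2.7, 0.1, -10], [0, 2.3, 3.2, 0.1, -12], [0, 2.8, 3.8, 0.1, -14]]]
```

```bash
python3 -m inch '[[[0,0.7,0.8,0,-4],[0,1.1,1.4,0,-6],[0,1.5,2.1,0,-8],[0,2,2.7,0,-10],[0,2.6,3.4,0.1,-13],[0,3.2,4.1,0.1,-15]]]'
python3 plan.py 6 1.35 0.025 auto
```

```text
t: 8.68
tool_pos: [0.5629, 0.0329, 0.0875]
ee_rot: [[1.0, -0.009, -0.002], [-0.009, -1.0, -0.001], [-0.002, 0.001, -1.0]]
contact_force: [-2.6, 1.1, -0.3]
opening: -0.002
finger_force: 1.3
t 8.68 knob res 0.3 b 0.412 area 68
d 0.0233 y 0.0158 tcp y 0.0168  F/110: 0.0236 0.0080 z 0.0875
  b 0.453 w 0.322 d 0.0249 y 0.0027 [0, 0.9, 1.4, 0.1, -6]
  b 0.481 w 0.343 d 0.0248 y -0.0034 [0, 1.5, 2.2, 0.1, -8]
  b 0.511 w 0.364 d 0.0248 y -0.0100 [0, 2.3, 3.0, 0.1, -11]
  b 0.542 w 0.386 d 0.0248 y -0.0170 [0, 3.1, 3.9, 0.1, -14]
  b 0.575 w 0.408 d 0.0248 y -0.0244 [0, 4.0, 4.7, 0.1, -18]
  b 0.610 w 0.432 d 0.0248 y -0.0322 [0, 5.1, 5.6, 0.2, -21]
[[[0, 0.9, 1.4, 0.1, -6], [0, 1.5, 2.2, 0.1, -8], [0, 2.3, 3.0, 0.1, -11], [0, 3.1, 3.9, 0.1, -14], [0, 4.0, 4.7, 0.1, -18], [0, 5.1, 5.6, 0.2, -21]]]
```

```bash
python3 -m inch '[[[0,1,1.3,0,-5],[0,1.7,2.1,0.1,-8],[0,2.5,3,0.1,-11],[0,3.3,3.9,0.1,-14],[0,4.2,4.7,0.1,-18],[0,5.3,5.6,0.1,-21]]]'
python3 plan.py 6 1.35 0.026 auto
```

```text
t: 9.23
tool_pos: [0.6148, -0.0239, 0.0863]
ee_rot: [[0.937, 0.35, -0.003], [0.35, -0.937, -0.002], [-0.004, 0.0, -1.0]]
contact_force: [-2.1, 0.5, -0.2]
opening: -0.001
finger_force: 1.2
t 9.23 knob res 0.4 b 0.623 area 83
d 0.0229 y -0.0292 tcp y -0.0310  F/110: 0.0166 -0.0110 z 0.0863
  b 0.684 w 0.469 d 0.0256 y -0.0429 [0, 1.5, 1.6, 0.1, -6]
  b 0.724 w 0.503 d 0.0257 y -0.0548 [0, 2.7, 3.2, 0.1, -11]
  b 0.768 w 0.535 d 0.0256 y -0.0667 [0, 4.1, 4.7, 0.2, -16]
  b 0.814 w 0.567 d 0.0256 y -0.0777 [0, 5.7, 6.1, 0.2, -20]
  b 0.862 w 0.596 d 0.0257 y -0.0799 [0, 7.2, 6.5, 0.2, -23]
  b 0.913 w 0.621 d 0.0257 y -0.0799 [0, 8.6, 6.6, 0.3, -26]
[[[0, 1.5, 1.6, 0.1, -6], [0, 2.7, 3.2, 0.1, -11], [0, 4.1, 4.7, 0.2, -16], [0, 5.7, 6.1, 0.2, -20], [0, 7.2, 6.5, 0.2, -23], [0, 8.6, 6.6, 0.3, -26]]]
```

```bash
python3 -m inch '[[[0,1.9,1.6,0,-6],[0,3.2,3.2,0.1,-11],[0,4.6,4.7,0.2,-16],[0,6.2,6.1,0.2,-20],[0,7.6,6.6,0.2,-23],[0,4.2,8.2,0.2,-23],[0,0.6,9.8,0.2,-23],[0,-2.8,11,0,-23],[0,-5.5,11.5,-3,-23],[0,-6,11.5,-7,-23],[0,-6,11.5,-11,-23],[0,-6,11.5,-15,-23],[0,-6,11.5,-15,-23]]]'
python3 - <<'E'
from plan import *
o=env.get_obs(); print(o['t'],o['tool_pos'],boom())
E
```

```text
t: 10.37
tool_pos: [0.605, -0.1524, 0.2466]
ee_rot: [[0.729, 0.684, 0.017], [0.685, -0.729, -0.005], [0.008, 0.015, -1.0]]
contact_force: [2.2, 0.6, 0.5]
opening: 0.002
finger_force: 0.0
10.3667 [ 0.60496634 -0.15238987  0.24658432] (np.float64(2.8813219817273157), np.float64(1.2213048229432266), np.int32(106))
```

```bash
python3 -m inch '[[[0,-2,0,0,0],[0,-4,0,-2,0],[0,-6,0,-4,0],[0,-6,0,-4,0],[0,-6,0,-4,0],[0,-6,0,-4,0],[0,-6,0,-4,0],[0,-6,0,-4,0],[0,-6,0,-4,0],[0,-6,0,-4,0],[0,-6,0,-4,0],[0,-6,0,-4,0],[0,-6,0,-4,0],[0,-6,0,-4,0],[0,-6,0,-4,0],[0,-6,0,-4,0]]]'
python3 - <<'E'
from plan import *
o=env.get_obs(); print(o['t'],o['tool_pos'],boom(),o['contact_force'])
im=eyes.snapshot('scene'); cv2.imwrite('pics/e.png',im[:,:,::-1])
E
```

```text
t: 11.75
tool_pos: [0.5564, -0.1926, 0.2771]
ee_rot: [[0.726, 0.687, 0.0], [0.687, -0.726, -0.0], [-0.0, 0.0, -1.0]]
contact_force: [-0.1, -0.3, -1.1]
opening: -0.0
finger_force: 0.0
11.75 [ 0.55638559 -0.19255831  0.27705775] (np.float64(3.090882804234585), np.float64(1.2605714196342783), np.int32(109)) [-0.09717893 -0.27581154 -1.11887524]
```

View pics/e.png

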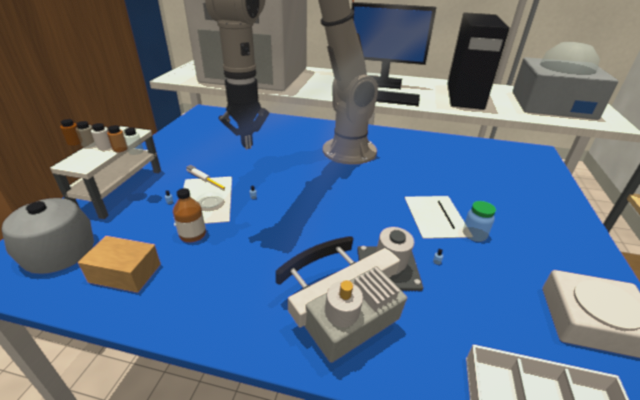

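The picture shows the arm resting on its open stop (knob at (346,290), reading steady at about 1.2), with the rail sprung out at (278–354, 238–282). The bystanders look unmoved and the robot is clear.

```bash
python3 -c "
from plant import order
print(order.sign_off())"
```

```text
the job is handed in; nothing more can be done
None
```

I stroked the rail from its hinge end to its free end in one go, then took the fingers off there. The arm swung on to its open stop by itself and is at rest with the rail sprung out. My readings put the rail about 16–28 mm in during the stroke; I took none on the last stretch to the free end, where the plan gave about 26 mm at boom 0.86. The bystanders look unmoved, and the job was handed in at about 12 s with no verdict shown.

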